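Pin the bottle stop of a filling station

TASK

Lock the sliding bottle stop to its bracket with the ball-lock pin from the parking block: stand the pin in the bracket's hole, slide the stop gently by its tab until the hidden hole in its tongue comes under the pin and the pin drops in, then press the pin's button and push the pin fully home, and let go so that the balls lock. Feel your way: do not ram the stop against the pin or hammer the pin. Leave the bottles, the jar, the spanner and the loose cap where they are.

Things in the scene. Friction and masses are not known exactly. Their poses are not given: they have to be found in the camera images.
- pin_grip (a point): Middle of the round ribbed grip of the ball-lock pin, a loose upright steel pin of 0.2 to 0.3 kg. The grip is a cylinder 28 mm in diameter and 40 mm tall; this point is half-way up it, on the axis, 104 mm above the pin's tip and 29 mm below the button's top. z axis up along the pin. Any grasp yaw will do.
- pin_tip (a point): Tip of the pin. Shank 16 mm in diameter, 84 mm long from tip to grip; the last 4 mm taper to 11 mm at the tip. Two locking balls stick out 3 mm on opposite sides of the shank, undersides 38 mm and tops 44 mm above the tip: they stop the pin at any hole until the button is pressed, and pass while it is down.
- pin_shoulder (a point): Centre of the flat underside of the pin's grip (the shoulder), 20 mm below pin_grip, 84 mm above the tip. It sits on the bracket's top when the pin is home; the balls are then 2 mm below the tongue. z up along the pin.
- button_top (a point): Centre of the top of the pin's push button, a metal cylinder 16 mm in diameter that stands 9 mm out of the top of the grip, on the pin's axis, 133 mm above the tip and 49 mm above the shoulder when out. It can be pressed from above with shut fingertips.
- button (a joint): Travel of the button: 0 out (balls out, locking), 0.006 m fully pressed. Spring: 3.5 N to start, about 8 N fully down. The balls are flush from 0.005 m on. With the balls resting on a plate, pressing the button draws them in, and the same push then slides the pin down, 46 mm to home, against some friction.
- bracket_hole (a point): Centre of the mouth of the bracket's hole, on its flat top 100 mm above the table. Hole upright, 17.5 mm in diameter, 1.5 mm chamfer, in a plate 26 mm thick (98 by 60 mm) on two side walls. Axes are the station's: z up, y from the bracket along the rails towards the tab. Below this point the tongue's top lies 28 mm and its underside 38 mm deep.
- station: The fixed filling station of steel: base plate 130 by 360 mm, bracket, rails and bottle stop; a dust cover 81 mm above the table hides the tongue from y = 30 to 102 mm. Origin on the table right below bracket_hole; same axes. Place and yaw vary.
- stop_slide (a joint): How far the bottle stop is slid in along the station's -y, 0 to 0.11 m; friction about 3 N, stays where left. The hole of its tongue (17.5 mm, chamfered) comes under the bracket's hole somewhere between 0.055 and 0.095 m: bolted on by eye, not known better. It starts short of that, and the solid tongue is under the bracket's hole elsewhere.
- tab_centre (a point): Middle of the black upright tab by which the stop is slid: 36 mm (station x) by 14 mm (station y), from 74 to 134 mm above the table; this point is 109 mm above the table. Axes as the station's. The tab lies 225 mm from the bracket hole's axis at stop_slide = 0. The block under it is 90 by 60 mm, top at 74 mm.
- tongue_view (a point): Point in the slit under the bracket's hole, at the tongue's top (fixed on the station). A pin stood in the bracket rests its tip here (shoulder 56 mm above the bracket's top) until the tongue's hole arrives; then it drops 10 mm onto its balls (shoulder 46 mm above) and catches the stop, so the force on the tab rises.
- pin_block_top (a point): Centre of the top of the fixed grey parking block, 70 by 70 mm, 50 mm tall, with a 17.5 mm hole in which the pin stands on its balls; lift the pin straight up.
- bottle_a: Bystander: filled sauce bottle, 64 mm in diameter, 200 mm tall; origin under its foot.
- bottle_b: Bystander: another such bottle.
- spice_jar: Bystander: jar 60 mm in diameter, 90 mm tall; origin under its foot.
- spanner: Bystander: steel spanner 150 mm long lying on the table; origin at its middle, x along it.
- cap_c: Bystander: loose bottle cap, 32 mm in diameter, 19 mm tall; origin under it.
Not all that is in view belongs to the job. There is more than one size of the part that bears pin_grip; the job needs the smallest.

How it is judged:
By the outcome, as a careful person would: the job done as asked, in the order asked, and still so for the second after the job is handed in, with the robot touching nothing.
It also fails if it takes over 72 s, if anything falls off the work surface, if the arm or the gripper's body presses on something with over 40 N, if the wrist force passes 120 N, or if a joint passes its speed limit or range.

ROBOT

A 7-joint arm with a two-finger parallel gripper is mounted at the origin on the work surface. World frame = base frame: x ahead of the robot, y to its left, z up, the work surface at z = 0. Lengths are in mm, angles in rad, forces in N, time in s.
With the tool pointing down it reaches from about 350 to 900 mm from the base axis. Payload 19.9 kg.
Tool frame: the origin (TCP) lies on the centre line of the jaws, within the pads' length; the fingertips stand 8 mm ahead of it and the grasp point (between the pads) lies 11 mm behind it (arm.tip_reach is the z of the fingertips in the tool frame, in mm); z points along the fingers, x is the direction in which the jaws open and shut, and the axes are right-handed (so a half turn about z gives the same grasp; the last joint's range is limited). The gripper opens to 85 mm and grips with 20 to 120 N. Pads are 22 mm wide; open, the fingers measure 114 mm over their backs; the gripper's body (76 mm by 85 mm) begins 54 mm behind the grasp point. The pads swing forward as they close: fully open they stand 13 mm farther back than shut.
Start: joints at [1.25, 0.417, -0.01, 1.614, 0.005, 1.111, -0.053], TCP at [172.598, -600.676, 239.26] pointing down, gripper open.
Joint ranges: [-2.81, 2.81], [-0.39, 2.02], [-1.27, 1.25], [0.06, 2.57], [-1.19, 4.33], [0.19, 2], [-2.82, 2.82]. Speed limits (rad/s): [1.89, 1.89, 2.39, 2.39, 3.01, 3.01, 3.01].

INTERFACE

Orientations are given as a rotation vector (axis times angle).
In Python, from rig import telemetry, imaging, order, arm gives the robot as it stands. The module is installed in compiled form; this text tells all that it offers.
- The arm moves only by the tool apply_moves, never from a script. Its argument "increments" is a list of rows, each an object with "linear": the shift along the tool's x, y, z in mm, a list of three; "dr": the turn, a rotation vector about the tool's x, y, z in degrees, a list of three; "jaw": the finger opening in mm, from 0 to 85.4. In form: [{"linear": [dx, dy, dz], "dr": [ax, ay, az], "jaw": jaw}, ...]. A call has 1 to 12 rows; each row is the pose to reach, as a shift and turn from the pose measured when the call began, along the tool's axes at that moment; what a row does not reach only later rows make up. A row lasts 1/10 s, in which the tool goes at most 50 mm and 8.59 degrees, less where a joint would pass 70% of its speed; a pose out of reach is approached as far as the arm can. A call with a gripper value outside its range is refused whole. The fingers move at their own pace and stop on an object; "grip_force" is the grip in N (left out, the last holds). Time passes only in rows, so rows that repeat a pose let the fingers close. It gives the time, the measured TCP pose, the force and the opening at its end, in the units of the state.
- telemetry.observe(): the state, without advancing time (a new reading comes with each control period).
- imaging.capture(name): name is "scene" or "top" or "wrist"; returns (picture, depth): 384x512x3 uint8, red, green, blue; 384x512 float32, mm along the optical axis (not along the pixel's ray), 0 where there is no reading.
- imaging.camera_params(name): a dict with "vfov" (degrees; the focal length in pixels is half the picture's height over the tangent of half this angle, whatever the lens; pixels are square), "cx", "cy" (the principal point, pixels), "rvec" (rotation vector, rad) and "tvec" (3), from world to camera coordinates, as OpenCV has them. Camera axes: x right, y down, z forward; pixel columns grow to the right and rows downward; lengths in mm; the calibration is good to about 2 mm. A picture is of the moment at which its call begins: read the wrist's pose just before it. camera_params takes no time and is no camera call; for the wrist camera it gives the pose at the moment of the call.
- order.hand_in(): hands the job in, once; it reports no verdict.
The state is a dict: "clock": time; "joint_positions": joint angles; "qvel": joint speeds; "effort": joint torques, N m; "eef_pos": TCP position; "orientation": TCP orientation; "force": force on the tool from outside, world axes, zero at the start; "moment": the same for the moment, N m; "grip_width": opening from 0.0 (shut) to 1.0 (fully open).
Only numpy, scipy, OpenCV 4.12 (cv2) and the standard library are available. Lean on these libraries where they do the work, as an engineer would, in place of code of your own. Each camera call takes 0.05 s, during which the arm holds its last target. There are 200 camera calls.

## Working session

There is one attempt and no reset: what is moved stays moved. The work goes in short steps, Python scripts to look and compute and a tool call to move; the robot and the scene stay as the last step left them, time stands still between calls to the robot, and variables do not carry over. Pictures are saved under pics/ and viewed, about 8 in all and at most 12, crops included, and the job is handed in when it is done.

Besides the shell and the picture viewer there is one more tool, called after "Emit:" by a JSON object that holds its "api" and its "payload". apply_moves: Moves the arm, as the interface text tells. Its arguments: {"type":"object","properties":{"increments":{"type":"array"},"grip_force":{"type":"number"}},"required":["increments"]}

```bash
mkdir -p pics
cat > h.py <<'E'
import numpy as np, cv2
from scipy.spatial.transform import Rotation as R
from rig import telemetry, imaging, order, arm
def cam(n):
    p=imaging.camera_params(n); f=192/np.tan(np.radians(p['vfov'])/2)
    return f,p['cx'],p['cy'],R.from_rotvec(np.ravel(p['rvec'])).as_matrix(),np.ravel(p['tvec'])
def shot(n,name=None):
    c=cam(n); im,d=imaging.capture(n)
    if name: cv2.imwrite('pics/'+name,im[:,:,::-1])
    np.savez('/tmp/'+n+'.npz',im=im,d=d,f=c[0],cx=c[1],cy=c[2],R=c[3],t=c[4])
    return im,d,c
def load(n):
    z=np.load('/tmp/'+n+'.npz'); return z['im'],z['d'],(float(z['f']),float(z['cx']),float(z['cy']),z['R'],z['t'])
def atz(c,u,v,z):
    f,cx,cy,M,t=c; r=M.T@np.array([(u-cx)/f,(v-cy)/f,1]); o=-M.T@t
    return o+r*(z-o[2])/r[2]
def cloud(d,c):
    f,cx,cy,M,t=c; v,u=np.indices(d.shape); P=np.stack([(u-cx)/f*d,(v-cy)/f*d,d],-1)-t
    return P@M
def proj(c,P):
    f,cx,cy,M,t=c; q=M@np.asarray(P,float)+t; return f*q[0]/q[2]+cx,f*q[1]/q[2]+cy
def tool(P): # world target TCP -> shift in tool axes
    s=telemetry.observe(); return R.from_rotvec(s['orientation']).inv().apply(np.asarray(P)-s['eef_pos'])
E
python3 - <<'E'
from h import *
print(telemetry.observe(), arm.tip_reach)
a,_,c=shot('scene'); b,_,c2=shot('top')
for n in('scene','top'): print(imaging.camera_params(n))
cv2.imwrite('pics/scene.png',cv2.resize(a[:,:,::-1],(800,600),interpolation=cv2.INTER_CUBIC))
cv2.imwrite('pics/top.png',cv2.resize(b[:,:,::-1],(800,600),interpolation=cv2.INTER_CUBIC))
E
```

```text
{'clock': 0.0, 'joint_positions': array([ 1.24952047,  0.41795343, -0.01033295,  1.6141818 ,  0.00467667,
        1.11069853, -0.05299791]), 'qvel': array([-0.0009462 ,  0.00068272,  0.00013266, -0.00024744, -0.00160857,
        0.00209764, -0.00142126]), 'effort': array([ 5.86081442e-04, -8.64446354e+01,  6.79112133e-01, -4.34902632e+01,
        1.91596703e-02,  7.44280347e-03,  1.06114311e-05]), 'eef_pos': array([ 172.50647424, -600.36579613,  238.66973631]), 'orientation': array([-2.50896054e+00,  1.88955477e+00,  1.57995403e-03]), 'force': array([-0.5901528 , -0.29761944,  0.1039755 ]), 'moment': array([ 0.06183099, -0.0414226 ,  0.00892889]), 'grip_width': 1.0017038068200215} 8.0
{'vfov': 47.522040768598664, 'cx': 259.8888202770201, 'cy': 193.84283688828506, 'rvec': array([ 1.24726554,  2.34665878, -0.88441571]), 'tvec': array([ 326.11312141, -299.61489754, 1641.340401  ])}
{'vfov': 45.144363666405134, 'cx': 261.4412768881277, 'cy': 188.28753366612284, 'rvec': array([ 2.12815376, -2.11978917,  0.17901826]), 'tvec': array([  -8.24745387,  616.2233438 , 1192.53870612])}
```

View pics/scene.png

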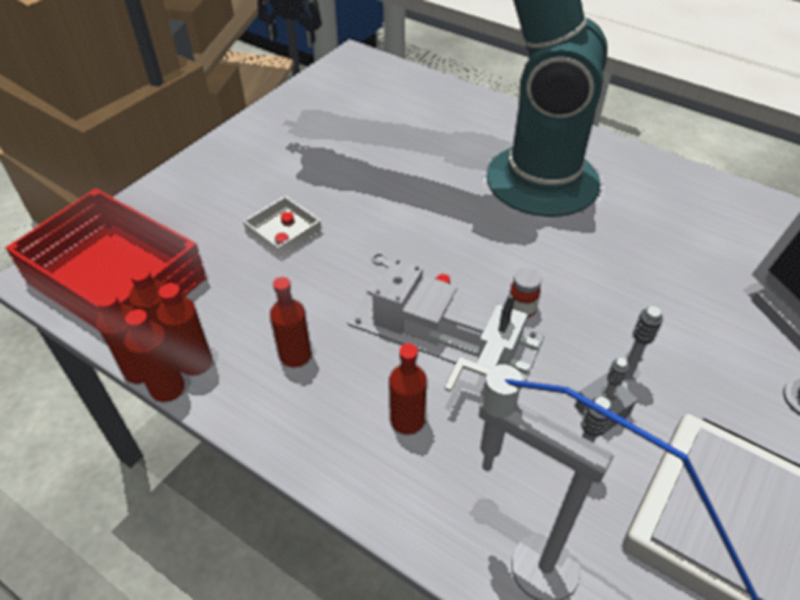

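View pics/top.png

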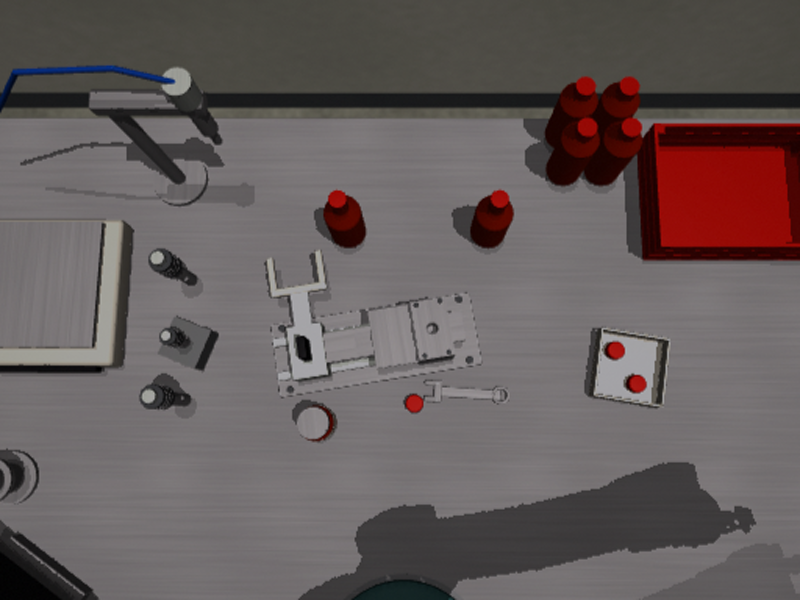

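The top view shows the bracket hole at about (432,328), the tab at (303,347), and the block pin at (172,338). There are three pins: (160,262), (172,338) and (150,397). The one standing in the parking block looks smallest. I'll check that in a crop while measuring.

Run:
```python
from h import *
im,d,c=load('top')
a=cv2.resize(im[155:270,80:145,::-1],None,fx=5,fy=5,interpolation=cv2.INTER_CUBIC)
b=cv2.resize(im[180:260,170:315,::-1],None,fx=3,fy=3,interpolation=cv2.INTER_CUBIC)
o=np.zeros((580,770,3),np.uint8); o[:575,:325]=a; o[:240,330:765]=b
s,ds,cs=load('scene'); e=cv2.resize(s[190:285,360:430,::-1],None,fx=3.4,fy=3.4,interpolation=cv2.INTER_CUBIC)
o[245:245+e.shape[0],330:330+e.shape[1]]=e
cv2.imwrite('pics/crop1.png',o)
P=cloud(d,c)
for u,v in [(103,167),(110,216),(97,254),(276,210),(194,222)]:
    w=P[v-3:v+4,u-3:u+4].reshape(-1,3); print((u,v),np.median(w,0).round(),w[:,2].max().round())
# bracket plate top, z~100
roi=np.zeros(d.shape,bool); roi[185:240,255:310]=1
m=roi&(abs(P[...,2]-100)<6); print(m.sum(),P[m].mean(0),cv2.minAreaRect(P[m][:,:2].astype(np.float32)))
roi[:]=0; roi[185:260,165:315]=1
m=roi&(P[...,2]>4)&(P[...,2]<20); print(cv2.minAreaRect(P[m][:,:2].astype(np.float32)))
roi[:]=0; roi[195:245,180:210]=1
m=roi&(P[...,2]>115); print(m.sum(),P[m].mean(0),cv2.minAreaRect(P[m][:,:2].astype(np.float32)))
roi[:]=0; roi[195:245,95:145]=1
m=roi&(abs(P[...,2]-50)<6); print(m.sum(),P[m].mean(0),cv2.minAreaRect(P[m][:,:2].astype(np.float32)))
```

```text
(103, 167) [646. 382. 178.] 186.0
(110, 216) [530. 372. 134.] 151.0
(97, 254) [434. 382. 180.] 1283.0
(276, 210) [555. -45.  74.] 103.0
(194, 222) [516. 162. 132.] 138.0
832 [551.32815246 -44.78912645  99.3262616 ] ((551.7368774414062, -44.83358383178711), (98.07768249511719, 60.112850189208984), 9.586810111999512)
((531.2862548828125, 56.06336975097656), (206.3144989013672, 417.830078125), 0.18235090374946594)
100 [508.64916173 153.4825323  201.04845712] ((454.5892028808594, 84.926513671875), (235.57984924316406, 31.802146911621094), 52.575103759765625)
545 [531.00390936 375.60905031  49.28583521] ((532.8580322265625, 380.2526550292969), (71.44212341308594, 69.95304870605469), 69.53719329833984)
```

View pics/crop1.png

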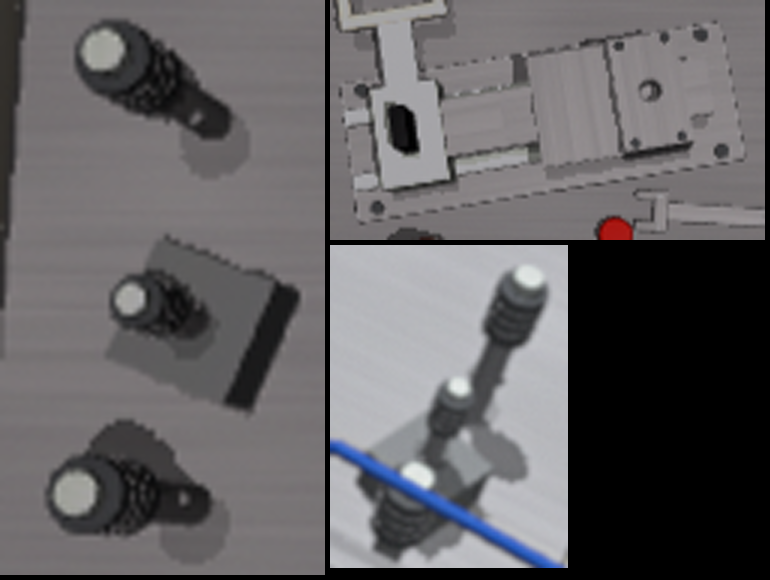

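The crop confirms it: the pin in the block, button at top-view pixel (106,214.6), is clearly smaller than the two free-standing ones. The bracket hole is at pixel (276.7,210.3).

Run:
```python
from h import *
im,d,c=load('top')
print('hole',atz(c,276.7,210.3,100),'button',atz(c,106,214.6,145))
tp=[(u/3+170-330/3,v/3+180) for u,v in[(395,105),(415,150)]]
print('tab',[atz(c,u,v,134).round(1) for u,v in tp])
T=imaging.camera_params('wrist'); M=R.from_rotvec(np.ravel(T['rvec'])).as_matrix(); o=-M.T@np.ravel(T['tvec'])
s=telemetry.observe(); Q=R.from_rotvec(s['orientation']).inv()
print('cam in tool',Q.apply(o-s['eef_pos']),'axis',Q.apply(M[2]))
print(tool([530,-20,360]))
```

```text
hole [550.59669654 -45.90184416 100.        ] button [532.43006594 379.23718641 145.        ]
tab [array([533.5, 167.8, 134. ]), array([496., 150., 134.])]
cam in tool [  -0.8555475   -82.09988661 -135.59570706] axis [-4.40621695e-04  3.15348338e-01  9.48975886e-01]
[-459.23063664 -503.8829695  -120.81003579]
```

Emit:
{"api": "apply_moves", "payload": {"increments": [{"linear": [-30,-40,-120],"dr": [0,0,3],"jaw": 85},{"linear": [-60,-66,-120],"dr": [0,0,6.4],"jaw": 85},{"linear": [-459,-504,-121],"dr": [0,0,6.4],"jaw": 85},{"linear": [-459,-504,-121],"dr": [0,0,6.4],"jaw": 85},{"linear": [-459,-504,-121],"dr": [0,0,6.4],"jaw": 85},{"linear": [-459,-504,-121],"dr": [0,0,6.4],"jaw": 85},{"linear": [-459,-504,-121],"dr": [0,0,6.4],"jaw": 85},{"linear": [-459,-504,-121],"dr": [0,0,6.4],"jaw": 85},{"linear": [-459,-504,-121],"dr": [0,0,6.4],"jaw": 85},{"linear": [-459,-504,-121],"dr": [0,0,6.4],"jaw": 85},{"linear": [-459,-504,-121],"dr": [0,0,6.4],"jaw": 85},{"linear": [-459,-504,-121],"dr": [0,0,6.4],"jaw": 85}]}}

```text
clock: 1.3
eef_pos: [463.2, -128.2, 352.4]
orientation: [-2.4, 2.027, 0.001]
force: [1.0, -1.7, 0.7]
grip_width: 0.995
```

Run:
```python
from h import *
s=telemetry.observe(); print(s['clock'],s['eef_pos'],R.from_rotvec(s['orientation']).as_matrix()[:,0]); print(tool([530,-20,360]))
```

```text
1.3 [ 463.20171351 -128.17574266  352.42690503] [ 1.67144833e-01 -9.85932021e-01 -8.09612919e-04]
[-95.49507138 -83.93851136  -7.50811552]
```

Emit:
{"api": "apply_moves", "payload": {"increments": [{"linear": [-95,-84,-8],"dr": [0,0,0],"jaw": 85},{"linear": [-95,-84,-8],"dr": [0,0,0],"jaw": 85},{"linear": [-95,-84,-8],"dr": [0,0,0],"jaw": 85},{"linear": [-95,-84,-8],"dr": [0,0,0],"jaw": 85},{"linear": [-95,-84,-8],"dr": [0,0,0],"jaw": 85}]}}

```text
clock: 1.8
eef_pos: [530.1, -20.3, 360.0]
orientation: [2.401, -2.026, -0.002]
force: [-0.4, -0.2, -0.8]
grip_width: 0.992
```

Run:
```python
from h import *
im,d,c=shot('wrist')
cv2.imwrite('pics/w1.png',cv2.resize(im[:,:,::-1],(800,600),interpolation=cv2.INTER_CUBIC))
P=cloud(d,c); s=telemetry.observe(); print(s['eef_pos'])
m=(abs(P[...,2]-100)<4)&(abs(P[...,0]-550)<80)&(abs(P[...,1]+45)<70); print(m.sum(),P[m].mean(0),cv2.minAreaRect(P[m][:,:2].astype(np.float32)))
print('proj hole est',np.array(proj(c,[550.6,-45.5,100]))/.64)
```

```text
[529.8560632  -21.11319016 360.14125496]
2589 [554.01873366 -43.33493215 100.83276366] ((552.20849609375, -44.082435607910156), (97.16944885253906, 59.68092346191406), 9.69365119934082)
proj hole est [429.58857718 232.15561018]
```

View pics/w1.png

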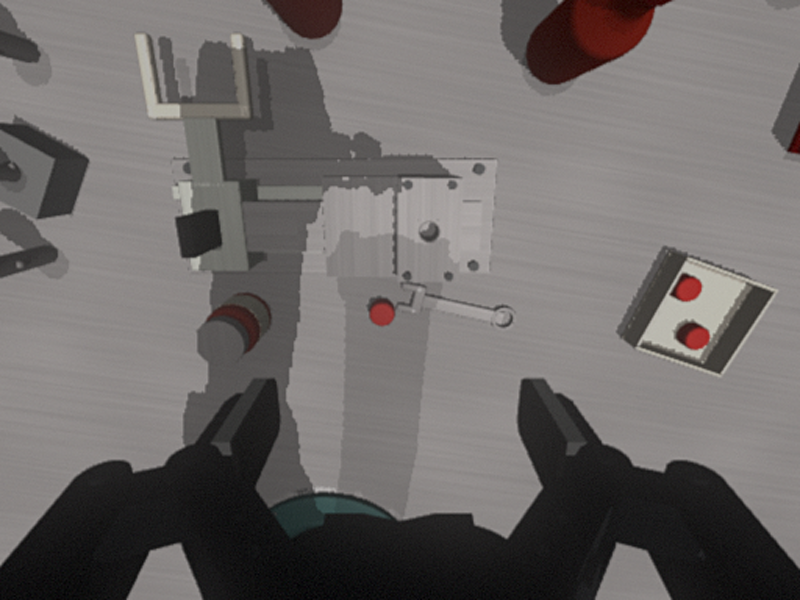

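The wrist view shows the hole at (429,231), which matches the estimate (551,-45). The tab is at (198,234), and a bottle stands well clear. Next I go above the pin.

Run:
```python
from h import *
im,d,c=load('wrist'); print(atz(c,428.8*.64,231*.64,100), tool([532,380,300]))
```

```text
[551.54724646 -44.55763039 100.        ] [-395.10070119  -69.00094099   60.39589711]
```

Emit:
{"api": "apply_moves", "payload": {"increments": [{"linear": [-395,-69,60],"dr": [0,0,0],"jaw": 85},{"linear": [-395,-69,60],"dr": [0,0,0],"jaw": 85},{"linear": [-395,-69,60],"dr": [0,0,0],"jaw": 85},{"linear": [-395,-69,60],"dr": [0,0,0],"jaw": 85},{"linear": [-395,-69,60],"dr": [0,0,0],"jaw": 85},{"linear": [-395,-69,60],"dr": [0,0,0],"jaw": 85},{"linear": [-395,-69,60],"dr": [0,0,0],"jaw": 85},{"linear": [-395,-69,60],"dr": [0,0,0],"jaw": 85},{"linear": [-395,-69,60],"dr": [0,0,0],"jaw": 85},{"linear": [-395,-69,60],"dr": [0,0,0],"jaw": 85},{"linear": [-395,-69,60],"dr": [0,0,0],"jaw": 85},{"linear": [-395,-69,60],"dr": [0,0,0],"jaw": 85}]}}

```text
clock: 3.05
eef_pos: [533.0, 377.9, 300.8]
orientation: [2.397, -2.031, -0.0]
force: [-0.2, 0.7, 0.3]
grip_width: 0.997
```

Run:
```python
from h import *
s=telemetry.observe(); im,d,c=shot('wrist')
cv2.imwrite('pics/w2.png',cv2.resize(im[:,:,::-1],(640,480),interpolation=cv2.INTER_CUBIC))
P=cloud(d,c); print(s['eef_pos'],s['joint_positions'].round(2))
n=np.hypot(P[...,0]-532,P[...,1]-379)
for lo,hi in((140,150),(131,139.5)):
  m=(n<30)&(P[...,2]>lo)&(P[...,2]<hi); print(m.sum(),np.median(P[m],0),P[m].min(0),P[m].max(0))
print('tip',np.array(proj(c,[532.4,379.5,145]))/.8)
```

```text
[532.98843303 377.88846615 300.79758865] [-0.21  0.5  -0.66  1.45  0.31  1.3  -2.3 ]
160 [534.58037092 383.27246832 145.7496937 ] [526.55186832 375.55430356 140.25786333] [541.59413007 390.60609377 147.16393311]
280 [537.07883297 383.39649401 136.57683737] [520.00098151 369.58240788 131.00121586] [547.36379719 396.61598581 139.43008508]
tip [317.82671096 223.23585067]
```

View pics/w2.png

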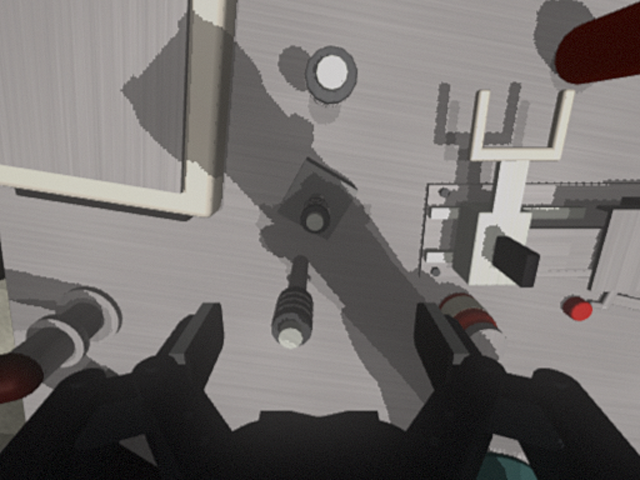

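The pin's button is at (314,220) in this view. It stands free in the block, with a big pin in front at (292,335) and another behind at (331,72). Both clear the gripper body. I'll descend and grip.

Emit:
{"api": "apply_moves", "payload": {"increments": [{"linear": [-3.5,-1,60],"dr": [0,0,0],"jaw": 85},{"linear": [-3.5,-1,120],"dr": [0,0,0],"jaw": 85},{"linear": [-3.5,-1,160],"dr": [0,0,0],"jaw": 85},{"linear": [-3.5,-1,185],"dr": [0,0,0],"jaw": 70},{"linear": [-3.5,-1,194],"dr": [0,0,0],"jaw": 60},{"linear": [-3.5,-1,194],"dr": [0,0,0],"jaw": 50},{"linear": [-3.5,-1,194],"dr": [0,0,0],"jaw": 40},{"linear": [-3.5,-1,194],"dr": [0,0,0],"jaw": 34},{"linear": [-3.5,-1,194],"dr": [0,0,0],"jaw": 34}], "grip_force": 40}}

```text
clock: 4.0
eef_pos: [533.9, 382.1, 108.5]
orientation: [-2.395, 2.03, -0.001]
force: [-0.0, -0.5, -0.1]
grip_width: 0.399
```

Emit:
{"api": "apply_moves", "payload": {"increments": [{"linear": [0,0,0],"dr": [0,0,0],"jaw": 25},{"linear": [0,0,0],"dr": [0,0,0],"jaw": 20},{"linear": [0,0,0],"dr": [0,0,0],"jaw": 20},{"linear": [0,0,0],"dr": [0,0,0],"jaw": 20},{"linear": [0,0,0],"dr": [0,0,0],"jaw": 20}]}}

```text
clock: 4.5
eef_pos: [534.1, 382.2, 108.8]
orientation: [-2.395, 2.03, -0.001]
force: [1.2, -1.5, 4.0]
grip_width: 0.319
```

Run:
```python
from h import *
s=telemetry.observe(); im,d,c=shot('wrist'); print(s['eef_pos'],s['force'],s['grip_width']*85,s['joint_positions'].round(2))
cv2.imwrite('pics/w3.png',cv2.resize(im[:,:,::-1],(640,480),interpolation=cv2.INTER_CUBIC))
```

```text
[534.10436902 382.16390839 108.75471589] [ 1.2237003  -1.53130096  3.95847542] 27.12377035306139 [-0.26  0.68 -0.59  1.62  0.44  0.97 -2.4 ]
```

View pics/w3.png

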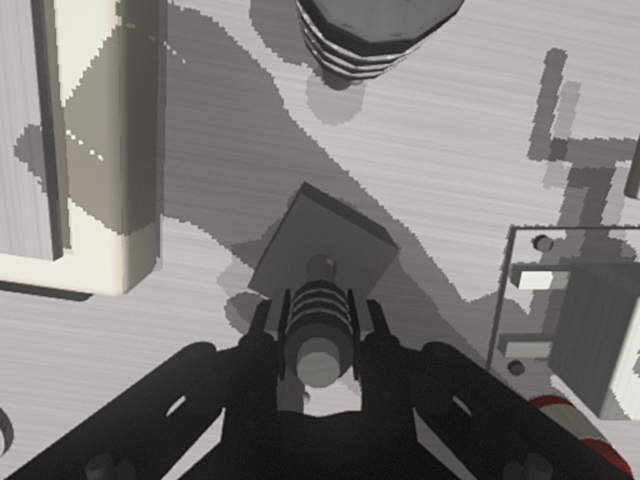

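The pin is held at about 27 mm opening, with its button at (320,369) between the pads. Now I lift it straight up.

Emit:
{"api": "apply_moves", "payload": {"increments": [{"linear": [0,0,-10],"dr": [0,0,0],"jaw": 20},{"linear": [0,0,-30],"dr": [0,0,0],"jaw": 20},{"linear": [0,0,-60],"dr": [0,0,0],"jaw": 20},{"linear": [0,0,-90],"dr": [0,0,0],"jaw": 20},{"linear": [0,0,-130],"dr": [0,0,0],"jaw": 20},{"linear": [0,0,-155],"dr": [0,0,0],"jaw": 20},{"linear": [0,0,-155],"dr": [0,0,0],"jaw": 20}]}}

```text
clock: 5.25
eef_pos: [534.3, 383.2, 268.0]
orientation: [-2.391, 2.026, -0.003]
force: [0.2, 0.5, -2.6]
grip_width: 0.312
```

Run:
```python
from h import *
im,d,c=load('wrist'); print('proj of TCP-axis at button z145:',np.array(proj(c,[534.1,382.2,145]))/.8)
for p in ((320,369),): print(atz(c,p[0]*.8,p[1]*.8,145))
s=telemetry.observe(); print(s['eef_pos'],s['orientation'],s['force'],s['grip_width']*85,s['joint_positions'].round(2))
print(tool([551.2,-45,262]))
```

```text
proj of TCP-axis at button z145: [321.12867259 368.13894299]
[533.66635164 382.53704771 145.        ]
[534.27677393 383.15210401 268.01367137] [-2.39102787  2.02579048 -0.00311978] [ 0.22144355  0.51674267 -2.55235528] 26.48349407718341 [-0.22  0.53 -0.66  1.48  0.33  1.24 -2.32]
[425.13404853  53.67221715   4.13737567]
```

Emit:
{"api": "apply_moves", "payload": {"increments": [{"linear": [425,54,0],"dr": [0,0,0],"jaw": 20},{"linear": [425,54,0],"dr": [0,0,0],"jaw": 20},{"linear": [425,54,0],"dr": [0,0,0],"jaw": 20},{"linear": [425,54,0],"dr": [0,0,0],"jaw": 20},{"linear": [425,54,0],"dr": [0,0,0],"jaw": 20},{"linear": [425,54,0],"dr": [0,0,0],"jaw": 20},{"linear": [425,54,0],"dr": [0,0,0],"jaw": 20},{"linear": [425,54,0],"dr": [0,0,0],"jaw": 20},{"linear": [425,54,0],"dr": [0,0,0],"jaw": 20},{"linear": [425,54,0],"dr": [0,0,0],"jaw": 20},{"linear": [425,54,0],"dr": [0,0,0],"jaw": 20},{"linear": [425,54,0],"dr": [0,0,0],"jaw": 20}]}}

```text
clock: 6.45
eef_pos: [550.6, -43.7, 265.9]
orientation: [-2.393, 2.024, -0.002]
force: [-0.3, -0.1, -2.0]
grip_width: 0.313
```

Run:
```python
from h import *
s=telemetry.observe(); im,d,c=shot('wrist'); print(s['eef_pos'],s['orientation'],s['force'],R.from_rotvec(s['orientation']).as_matrix()[:,2])
print(tool([551.5,-44.6,220]))
f=np.array(s['eef_pos']); print('pintip proj',np.array(proj(c,R.from_rotvec(s['orientation']).apply([0,0,96.75])+f))/.8)
print('hole proj',np.array(proj(c,[551.5,-44.6,100]))/.8)
cv2.imwrite('pics/w4.png',cv2.resize(im[:,:,::-1],(640,480),interpolation=cv2.INTER_CUBIC))
```

```text
[550.59359104 -43.66827704 265.86880371] [-2.39261768e+00  2.02384156e+00 -1.95257381e-03] [-0.28746493 -0.06226682 -1.96054818] [ 0.00599888  0.00516242 -0.99996868]
[ 1.33342047 -0.33503595 45.96339982]
pintip proj [319.9168248  244.75390752]
hole proj [321.51366926 220.40501328]
```

View pics/w4.png

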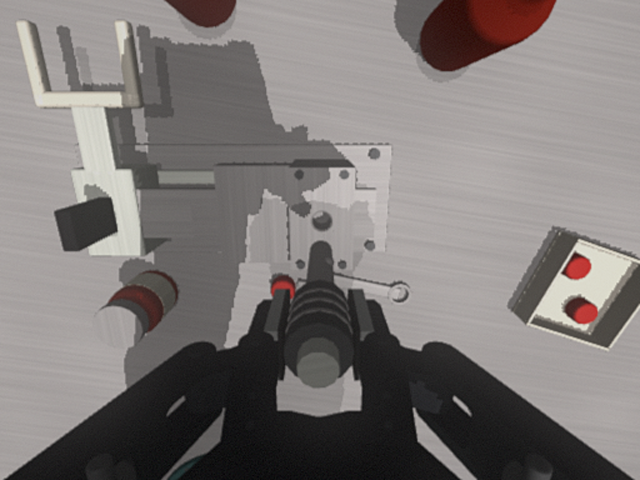

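The hole at (321.5,220) and the tip at (320,243) match the predictions. I'll correct the small tilt and descend to just above the mouth.

Emit:
{"api": "apply_moves", "payload": {"increments": [{"linear": [1.3,-0.3,20],"dr": [-0.4,0.23,0],"jaw": 20},{"linear": [1.3,-0.3,45],"dr": [-0.4,0.23,0],"jaw": 20},{"linear": [1.3,-0.3,58],"dr": [-0.4,0.23,0],"jaw": 20},{"linear": [1.3,-0.3,62],"dr": [-0.4,0.23,0],"jaw": 20},{"linear": [1.3,-0.3,62],"dr": [-0.4,0.23,0],"jaw": 20},{"linear": [1.3,-0.3,62],"dr": [-0.4,0.23,0],"jaw": 20}]}}

```text
clock: 7.1
eef_pos: [552.0, -44.3, 204.9]
orientation: [-2.399, 2.028, -0.001]
force: [-0.0, -0.6, -1.5]
grip_width: 0.317
```

```bash
cat > st.py <<'E'
from h import *
import sys
s=telemetry.observe(); M=R.from_rotvec(s['orientation']).as_matrix()
print(s['clock'],s['eef_pos'].round(2),'z',M[:,2].round(4),'x',M[:,0].round(3),'F',s['force'].round(1),s['moment'].round(2),s['grip_width']*85)
if len(sys.argv)>1: print('shift',tool([float(a) for a in sys.argv[1:4]]).round(2))
E
python3 st.py 551.5 -44.6 180
```

```text
7.1 [552.03 -44.31 204.86] z [ 1.1e-03 -2.0e-04 -1.0e+00] x [ 0.166 -0.986  0.   ] F [-0.  -0.6 -1.5] [-0.09 -0.03 -0.  ] 26.93143957408259
shift [ 0.19  0.59 24.86]
```

Emit:
{"api": "apply_moves", "payload": {"increments": [{"linear": [0.2,0.6,3],"dr": [0,0,0],"jaw": 20},{"linear": [0.2,0.6,6],"dr": [0,0,0],"jaw": 20},{"linear": [0.2,0.6,9],"dr": [0,0,0],"jaw": 20},{"linear": [0.2,0.6,12],"dr": [0,0,0],"jaw": 20},{"linear": [0.2,0.6,14],"dr": [0,0,0],"jaw": 20},{"linear": [0.2,0.6,14],"dr": [0,0,0],"jaw": 20}]}}

```text
clock: 7.7
eef_pos: [551.7, -44.4, 190.7]
orientation: [-2.399, 2.027, -0.001]
force: [2.6, 1.1, -4.0]
grip_width: 0.313
```

```bash
python3 st.py 551.5 -44.6 180
```

```text
7.7 [551.66 -44.42 190.66] z [ 1.4e-03  2.0e-04 -1.0e+00] x [ 0.167 -0.986  0.   ] F [ 2.6  1.1 -4. ] [ 0.39 -0.82  0.02] 26.635120321792666
shift [ 0.16  0.2  10.66]
```

Emit:
{"api": "apply_moves", "payload": {"increments": [{"linear": [-0.2,-0.8,0],"dr": [0,0,0],"jaw": 20},{"linear": [-0.2,-0.8,2],"dr": [0,0,0],"jaw": 20},{"linear": [-0.2,-0.8,4],"dr": [0,0,0],"jaw": 20},{"linear": [-0.2,-0.8,6],"dr": [0,0,0],"jaw": 20},{"linear": [-0.2,-0.8,8],"dr": [0,0,0],"jaw": 20},{"linear": [-0.2,-0.8,8],"dr": [0,0,0],"jaw": 20}]}}

```text
clock: 8.3
eef_pos: [552.3, -44.1, 182.3]
orientation: [-2.399, 2.027, -0.001]
force: [1.5, -0.2, -3.0]
grip_width: 0.316
```

```bash
python3 st.py 551.5 -44.6 180
```

```text
8.3 [552.31 -44.08 182.34] z [ 1.e-03  2.e-04 -1.e+00] x [ 0.167 -0.986 -0.   ] F [ 1.5 -0.2 -3. ] [ 0.16 -0.45  0.03] 26.859205091892456
shift [0.38 0.89 2.34]
```

Emit:
{"api": "apply_moves", "payload": {"increments": [{"linear": [0,-0.4,2],"dr": [0,0,0],"jaw": 20},{"linear": [0,-0.4,4],"dr": [0,0,0],"jaw": 20},{"linear": [0,-0.4,6],"dr": [0,0,0],"jaw": 20},{"linear": [0,-0.4,8],"dr": [0,0,0],"jaw": 20},{"linear": [0,-0.4,10],"dr": [0,0,0],"jaw": 20},{"linear": [0,-0.4,11],"dr": [0,0,0],"jaw": 20},{"linear": [0,-0.4,11],"dr": [0,0,0],"jaw": 20}]}}

```text
clock: 9.0
eef_pos: [552.6, -44.0, 171.2]
orientation: [-2.399, 2.028, -0.001]
force: [0.6, 0.5, -2.1]
grip_width: 0.319
```

Emit:
{"api": "apply_moves", "payload": {"increments": [{"linear": [0,0,0.7],"dr": [0,0,0],"jaw": 20},{"linear": [0,0,1.4],"dr": [0,0,0],"jaw": 20},{"linear": [0,0,1.4],"dr": [0,0,0],"jaw": 20}]}}

```text
clock: 9.3
eef_pos: [552.6, -44.1, 169.7]
orientation: [-2.399, 2.028, -0.001]
force: [1.5, 0.4, -2.8]
grip_width: 0.314
```

```bash
python3 st.py
```

```text
9.3 [552.61 -44.07 169.71] z [ 7.e-04  3.e-04 -1.e+00] x [ 0.167 -0.986 -0.   ] F [ 1.5  0.4 -2.8] [ 0.05 -0.28  0.01] 26.66312863167959
```

Emit:
{"api": "apply_moves", "payload": {"increments": [{"linear": [0,0,0.5],"dr": [0,0,0],"jaw": 20},{"linear": [0,0,1.0],"dr": [0,0,0],"jaw": 20},{"linear": [0,0,1.0],"dr": [0,0,0],"jaw": 20}]}}

```text
clock: 9.6
eef_pos: [552.8, -44.0, 168.8]
orientation: [-2.399, 2.027, -0.001]
force: [0.7, 1.1, -0.4]
grip_width: 0.317
```

Emit:
{"api": "apply_moves", "payload": {"increments": [{"linear": [0,0,0.4],"dr": [0,0,0],"jaw": 20},{"linear": [0,0,0.8],"dr": [0,0,0],"jaw": 20},{"linear": [0,0,0.8],"dr": [0,0,0],"jaw": 20}]}}

```text
clock: 9.9
eef_pos: [553.1, -44.0, 168.6]
orientation: [-2.398, 2.027, -0.002]
force: [-0.9, 0.4, 8.9]
grip_width: 0.319
```

Contact came at TCP z 168.6, as predicted for the tip on the tongue. I'll release and rise.

Emit:
{"api": "apply_moves", "payload": {"increments": [{"linear": [0,0,-0.5],"dr": [0,0,0],"jaw": 29},{"linear": [0,0,-0.5],"dr": [0,0,0],"jaw": 35},{"linear": [0,0,-0.5],"dr": [0,0,0],"jaw": 50},{"linear": [0,0,-0.5],"dr": [0,0,0],"jaw": 60},{"linear": [0,0,-0.5],"dr": [0,0,0],"jaw": 60},{"linear": [0,0,-20],"dr": [0,0,0],"jaw": 60},{"linear": [0,0,-50],"dr": [0,0,0],"jaw": 60},{"linear": [0,0,-90],"dr": [0,0,0],"jaw": 60},{"linear": [0,0,-110],"dr": [0,0,0],"jaw": 60},{"linear": [0,0,-110],"dr": [0,0,0],"jaw": 60},{"linear": [0,0,-110],"dr": [0,0,0],"jaw": 60}]}}

```text
clock: 11.0
eef_pos: [552.9, -44.1, 278.5]
orientation: [-2.398, 2.027, -0.003]
force: [0.4, -0.1, -0.8]
grip_width: 0.705
```

```bash
python3 - <<'E'
from h import *
im,d,c=shot('wrist'); P=cloud(d,c)
t=np.radians(9.65); y=np.array([-np.sin(t),np.cos(t)]); x=np.array([np.cos(t),np.sin(t)]); H=np.array([552,-44.4])
X=(P[...,:2]-H)@x; Y=(P[...,:2]-H)@y; Z=P[...,2]
m=(np.hypot(X,Y)<20)&(Z>190)&(Z<230); print('button',m.sum(),np.median(P[m],0) if m.any() else 0)
m=(abs(X)<40)&(Y>150)&(Y<260)&(Z>128)&(Z<142); print('tabtop',m.sum(),np.median(X[m]),Y[m].min(),Y[m].max(),np.percentile(Y[m],[5,50,95]),np.percentile(X[m],[5,95]))
im2,d2,c2=shot('scene'); im3,d3,c3=shot('top')
P=cloud(d3,c3);X=(P[...,:2]-H)@x; Y=(P[...,:2]-H)@y; Z=P[...,2]
m=(abs(X)<40)&(Y>150)&(Y<260)&(Z>126)&(Z<142); print('tabtop(top)',m.sum(),np.percentile(X[m],[5,50,95]),np.percentile(Y[m],[5,50,95]))
b=cv2.resize(im3[170:270,160:320,::-1],None,fx=4.5,fy=4.5,interpolation=cv2.INTER_CUBIC)
e=cv2.resize(im2[150:250,220:360,::-1],None,fx=4,fy=4,interpolation=cv2.INTER_CUBIC)
cv2.imwrite('pics/c5.png',e)
E
python3 st.py
```

```text
button 781 [555.09658239 -43.40226729 197.29852933]
tabtop 518 1.6799929255098496 205.8318110498105 220.73532523544228 [206.62450156 211.06956832 218.98349011] [-15.13290468  17.12807965]
tabtop(top) 86 [-16.19983793   0.18573164  16.19604475] [206.07254657 212.40976364 219.34511737]
11.15 [552.51 -43.99 277.63] z [ 4.e-04  4.e-04 -1.e+00] x [ 0.167 -0.986 -0.   ] F [-0.1  0.1  0.2] [-0.01  0.05 -0.02] 59.35687406467299
```

View pics/c5.png

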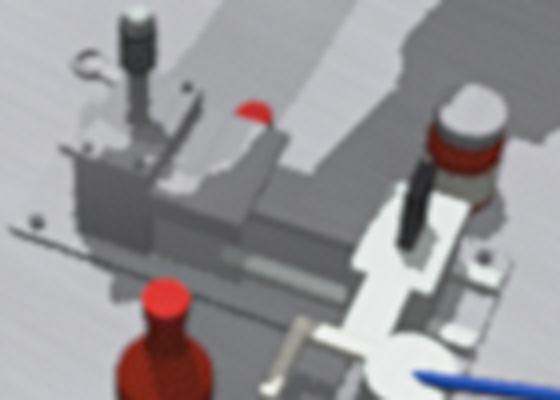

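The pin stands upright in the bracket at (138,40) in the crop. The tab's Y is about 212.7, so the slide is about 12 mm. I'll check bottle clearance while going over to the tab.

Run:
```python
from h import *
im,d,c=load('top')
for u,v in[(337*.64,199*.64),(499*.64,199*.64)]: print('bottle top',atz(c,u,v,200))
print(tool([516.5,165.5,250]))
```

```text
bottle top [740.9824239  105.16921389 200.        ]
bottle top [ 741.43774009 -147.69605169  200.        ]
[-212.55419111    0.6091405    27.69292591]
```

Emit:
{"api": "apply_moves", "payload": {"increments": [{"linear": [-212.5,0.6,5],"dr": [0,0,0],"jaw": 60},{"linear": [-212.5,0.6,15],"dr": [0,0,0],"jaw": 60},{"linear": [-212.5,0.6,28],"dr": [0,0,0],"jaw": 60},{"linear": [-212.5,0.6,28],"dr": [0,0,0],"jaw": 60},{"linear": [-212.5,0.6,28],"dr": [0,0,0],"jaw": 60},{"linear": [-212.5,0.6,28],"dr": [0,0,0],"jaw": 60},{"linear": [-212.5,0.6,28],"dr": [0,0,0],"jaw": 60},{"linear": [-212.5,0.6,28],"dr": [0,0,0],"jaw": 60}]}}

```text
clock: 11.95
eef_pos: [516.9, 164.1, 249.5]
orientation: [-2.397, 2.03, -0.0]
force: [0.3, -0.2, 0.3]
grip_width: 0.7
```

```bash
python3 st.py 516.5 165.5 114
```

```text
11.95 [516.94 164.08 249.53] z [ 2.e-04 -1.e-04 -1.e+00] x [ 0.165 -0.986  0.   ] F [ 0.3 -0.2  0.3] [-0.    0.03 -0.02] 59.470263081507724
shift [ -1.49   0.23 135.53]
```

Emit:
{"api": "apply_moves", "payload": {"increments": [{"linear": [-1.5,0.2,50],"dr": [0,0,0],"jaw": 60},{"linear": [-1.5,0.2,95],"dr": [0,0,0],"jaw": 60},{"linear": [-1.5,0.2,125],"dr": [0,0,0],"jaw": 60},{"linear": [-1.5,0.2,135.5],"dr": [0,0,0],"jaw": 60},{"linear": [-1.5,0.2,135.5],"dr": [0,0,0],"jaw": 45},{"linear": [-1.5,0.2,135.5],"dr": [0,0,0],"jaw": 35},{"linear": [-1.5,0.2,135.5],"dr": [0,0,0],"jaw": 25},{"linear": [-1.5,0.2,135.5],"dr": [0,0,0],"jaw": 20},{"linear": [-1.5,0.2,135.5],"dr": [0,0,0],"jaw": 15},{"linear": [-1.5,0.2,135.5],"dr": [0,0,0],"jaw": 8},{"linear": [-1.5,0.2,135.5],"dr": [0,0,0],"jaw": 8},{"linear": [-1.5,0.2,135.5],"dr": [0,0,0],"jaw": 8}], "grip_force": 30}}

```text
clock: 13.15
eef_pos: [516.8, 165.5, 114.8]
orientation: [-2.397, 2.03, -0.002]
force: [-1.5, -2.7, 10.4]
grip_width: 0.161
```

```bash
python3 st.py 516.5 165.5 114
```

```text
13.15 [516.85 165.5  114.76] z [ 1.2e-03 -3.0e-04 -1.0e+00] x [ 0.165 -0.986  0.   ] F [-1.5 -2.7 10.4] [-0.41  0.41  0.11] 13.676690419455593
shift [-0.05  0.35  0.76]
```

Emit:
{"api": "apply_moves", "payload": {"increments": [{"linear": [1,0,0],"dr": [0,0,0],"jaw": 8},{"linear": [4,0,0],"dr": [0,0,0],"jaw": 8},{"linear": [8,0,0],"dr": [0,0,0],"jaw": 8},{"linear": [12,0,0],"dr": [0,0,0],"jaw": 8},{"linear": [16,0,0],"dr": [0,0,0],"jaw": 8},{"linear": [20,0,0],"dr": [0,0,0],"jaw": 8},{"linear": [24,0,0],"dr": [0,0,0],"jaw": 8},{"linear": [28,0,0],"dr": [0,0,0],"jaw": 8},{"linear": [31,0,0],"dr": [0,0,0],"jaw": 8},{"linear": [34,0,0],"dr": [0,0,0],"jaw": 8},{"linear": [36,0,0],"dr": [0,0,0],"jaw": 8},{"linear": [36,0,0],"dr": [0,0,0],"jaw": 8}], "grip_force": 20}}

```text
clock: 14.35
eef_pos: [522.9, 129.8, 114.8]
orientation: [-2.397, 2.03, -0.002]
force: [1.8, 2.4, -4.0]
grip_width: 0.159
```

```bash
cat > pin.py <<'E'
from h import *
s=telemetry.observe(); M=R.from_rotvec(s['orientation']).as_matrix()
ydir=np.array([-np.sin(np.radians(9.65)),np.cos(np.radians(9.65))])
o=[]
for n in('scene','top'):
    im,d,c=shot(n); P=cloud(d,c)
    r=np.hypot(P[...,0]-552,P[...,1]+44.4); m=(r<16)&(P[...,2]>165)&(P[...,2]<240)
    o.append((n,int(m.sum()),np.percentile(P[m][:,2],[50,90,97]).round(1) if m.any() else None))
print(s['clock'].__round__(2),'Y',round(float((s['eef_pos'][:2]-[552,-44.4])@ydir),1),'pos',s['eef_pos'].round(1),'Ftool',(M.T@s['force']).round(1),'x',M[:,0].round(3),s['grip_width']*85,o)
E
python3 pin.py
```

```text
14.35 Y 176.6 pos [522.9 129.8 114.8] Ftool [-2.1 -2.2  4. ] x [ 0.165 -0.986  0.   ] 13.500145976739157 [('scene', 133, array([190.9, 204.5, 207.3])), ('top', 122, array([195.5, 204.9, 206.5]))]
```

Emit:
{"api": "apply_moves", "payload": {"increments": [{"linear": [0.6,0,0],"dr": [0,0,0],"jaw": 8},{"linear": [1.2,0,0],"dr": [0,0,0],"jaw": 8},{"linear": [1.8,0,0],"dr": [0,0,0],"jaw": 8},{"linear": [2.4,0,0],"dr": [0,0,0],"jaw": 8},{"linear": [3,0,0],"dr": [0,0,0],"jaw": 8},{"linear": [3.6,0,0],"dr": [0,0,0],"jaw": 8},{"linear": [4.2,0,0],"dr": [0,0,0],"jaw": 8},{"linear": [4.8,0,0],"dr": [0,0,0],"jaw": 8},{"linear": [5.4,0,0],"dr": [0,0,0],"jaw": 8},{"linear": [6,0,0],"dr": [0,0,0],"jaw": 8}]}}

```text
clock: 15.45
eef_pos: [523.9, 124.0, 114.8]
orientation: [-2.397, 2.03, -0.002]
force: [1.0, 4.6, -5.0]
grip_width: 0.159
```

Emit:
{"api": "apply_moves", "payload": {"increments": [{"linear": [0.4,0,0],"dr": [0,0,0],"jaw": 8},{"linear": [0.8,0,0],"dr": [0,0,0],"jaw": 8},{"linear": [1.2,0,0],"dr": [0,0,0],"jaw": 8},{"linear": [1.6,0,0],"dr": [0,0,0],"jaw": 8},{"linear": [2.0,0,0],"dr": [0,0,0],"jaw": 8},{"linear": [2.4,0,0],"dr": [0,0,0],"jaw": 8},{"linear": [2.8,0,0],"dr": [0,0,0],"jaw": 8}]}}

```text
clock: 16.15
eef_pos: [524.3, 121.3, 114.8]
orientation: [-2.397, 2.03, -0.002]
force: [1.0, 4.5, -5.2]
grip_width: 0.158
```

```bash
python3 pin.py
```

```text
16.15 Y 168.0 pos [524.3 121.3 114.8] Ftool [-4.2 -1.7  5.2] x [ 0.165 -0.986  0.   ] 13.39219542448558 [('scene', 138, array([191.3, 203.9, 205.5])), ('top', 122, array([196.1, 204.8, 207.1]))]
```

Emit:
{"api": "apply_moves", "payload": {"increments": [{"linear": [0.4,0,0],"dr": [0,0,0],"jaw": 8},{"linear": [0.8,0,0],"dr": [0,0,0],"jaw": 8},{"linear": [1.2,0,0],"dr": [0,0,0],"jaw": 8},{"linear": [1.6,0,0],"dr": [0,0,0],"jaw": 8},{"linear": [2.0,0,0],"dr": [0,0,0],"jaw": 8},{"linear": [2.4,0,0],"dr": [0,0,0],"jaw": 8},{"linear": [2.8,0,0],"dr": [0,0,0],"jaw": 8}]}}

```text
clock: 16.95
eef_pos: [524.8, 118.5, 114.8]
orientation: [-2.397, 2.03, -0.002]
force: [1.1, 4.7, -5.2]
grip_width: 0.162
```

Emit:
{"api": "apply_moves", "payload": {"increments": [{"linear": [0.4,0,0],"dr": [0,0,0],"jaw": 8},{"linear": [0.8,0,0],"dr": [0,0,0],"jaw": 8},{"linear": [1.2,0,0],"dr": [0,0,0],"jaw": 8},{"linear": [1.6,0,0],"dr": [0,0,0],"jaw": 8},{"linear": [2.0,0,0],"dr": [0,0,0],"jaw": 8},{"linear": [2.4,0,0],"dr": [0,0,0],"jaw": 8},{"linear": [2.8,0,0],"dr": [0,0,0],"jaw": 8}]}}

```text
clock: 17.65
eef_pos: [525.3, 115.7, 114.8]
orientation: [-2.397, 2.03, -0.002]
force: [1.0, 5.1, -4.9]
grip_width: 0.154
```

Emit:
{"api": "apply_moves", "payload": {"increments": [{"linear": [0.4,0,0],"dr": [0,0,0],"jaw": 8},{"linear": [0.8,0,0],"dr": [0,0,0],"jaw": 8},{"linear": [1.2,0,0],"dr": [0,0,0],"jaw": 8},{"linear": [1.6,0,0],"dr": [0,0,0],"jaw": 8},{"linear": [2.0,0,0],"dr": [0,0,0],"jaw": 8},{"linear": [2.4,0,0],"dr": [0,0,0],"jaw": 8},{"linear": [2.8,0,0],"dr": [0,0,0],"jaw": 8}]}}

```text
clock: 18.35
eef_pos: [525.7, 113.0, 114.8]
orientation: [-2.397, 2.029, -0.002]
force: [1.5, 5.2, -4.9]
grip_width: 0.16
```

Emit:
{"api": "apply_moves", "payload": {"increments": [{"linear": [0.4,0,0],"dr": [0,0,0],"jaw": 8},{"linear": [0.8,0,0],"dr": [0,0,0],"jaw": 8},{"linear": [1.2,0,0],"dr": [0,0,0],"jaw": 8},{"linear": [1.6,0,0],"dr": [0,0,0],"jaw": 8},{"linear": [2.0,0,0],"dr": [0,0,0],"jaw": 8},{"linear": [2.4,0,0],"dr": [0,0,0],"jaw": 8},{"linear": [2.8,0,0],"dr": [0,0,0],"jaw": 8}]}}

```text
clock: 19.05
eef_pos: [526.2, 110.3, 114.8]
orientation: [-2.397, 2.029, -0.002]
force: [1.1, 4.8, -5.9]
grip_width: 0.16
```

Emit:
{"api": "apply_moves", "payload": {"increments": [{"linear": [0.4,0,0],"dr": [0,0,0],"jaw": 8},{"linear": [0.8,0,0],"dr": [0,0,0],"jaw": 8},{"linear": [1.2,0,0],"dr": [0,0,0],"jaw": 8},{"linear": [1.6,0,0],"dr": [0,0,0],"jaw": 8},{"linear": [2.0,0,0],"dr": [0,0,0],"jaw": 8},{"linear": [2.4,0,0],"dr": [0,0,0],"jaw": 8},{"linear": [2.8,0,0],"dr": [0,0,0],"jaw": 8}]}}

```text
clock: 19.75
eef_pos: [526.7, 107.6, 114.8]
orientation: [-2.397, 2.029, -0.002]
force: [1.9, 5.0, -3.9]
grip_width: 0.158
```

```bash
python3 pin.py
```

```text
19.75 Y 154.1 pos [526.7 107.6 114.8] Ftool [-4.7 -2.7  3.9] x [ 0.165 -0.986  0.   ] 13.451108486585987 [('scene', 133, array([191.7, 203.8, 205.5])), ('top', 121, array([195.8, 204.7, 206.2]))]
```

Slide is about 71 mm and the pin is still up, so I keep going.

Emit:
{"api": "apply_moves", "payload": {"increments": [{"linear": [0.4,0,0],"dr": [0,0,0],"jaw": 8},{"linear": [0.8,0,0],"dr": [0,0,0],"jaw": 8},{"linear": [1.2,0,0],"dr": [0,0,0],"jaw": 8},{"linear": [1.6,0,0],"dr": [0,0,0],"jaw": 8},{"linear": [2.0,0,0],"dr": [0,0,0],"jaw": 8},{"linear": [2.4,0,0],"dr": [0,0,0],"jaw": 8},{"linear": [2.8,0,0],"dr": [0,0,0],"jaw": 8}]}}

```text
clock: 20.55
eef_pos: [527.1, 104.8, 114.8]
orientation: [-2.397, 2.029, -0.002]
force: [2.1, 5.3, -4.8]
grip_width: 0.156
```

Emit:
{"api": "apply_moves", "payload": {"increments": [{"linear": [0.4,0,0],"dr": [0,0,0],"jaw": 8},{"linear": [0.8,0,0],"dr": [0,0,0],"jaw": 8},{"linear": [1.2,0,0],"dr": [0,0,0],"jaw": 8},{"linear": [1.6,0,0],"dr": [0,0,0],"jaw": 8},{"linear": [2.0,0,0],"dr": [0,0,0],"jaw": 8},{"linear": [2.4,0,0],"dr": [0,0,0],"jaw": 8},{"linear": [2.8,0,0],"dr": [0,0,0],"jaw": 8}]}}

```text
clock: 21.25
eef_pos: [527.6, 102.1, 114.8]
orientation: [-2.397, 2.029, -0.002]
force: [1.2, 4.7, -4.9]
grip_width: 0.163
```

Emit:
{"api": "apply_moves", "payload": {"increments": [{"linear": [0.4,0,0],"dr": [0,0,0],"jaw": 8},{"linear": [0.8,0,0],"dr": [0,0,0],"jaw": 8},{"linear": [1.2,0,0],"dr": [0,0,0],"jaw": 8},{"linear": [1.6,0,0],"dr": [0,0,0],"jaw": 8},{"linear": [2.0,0,0],"dr": [0,0,0],"jaw": 8},{"linear": [2.4,0,0],"dr": [0,0,0],"jaw": 8},{"linear": [2.8,0,0],"dr": [0,0,0],"jaw": 8}]}}

```text
clock: 21.95
eef_pos: [528.1, 99.2, 114.8]
orientation: [-2.397, 2.029, -0.002]
force: [1.2, 3.9, -5.7]
grip_width: 0.157
```

Emit:
{"api": "apply_moves", "payload": {"increments": [{"linear": [0.4,0,0],"dr": [0,0,0],"jaw": 8},{"linear": [0.8,0,0],"dr": [0,0,0],"jaw": 8},{"linear": [1.2,0,0],"dr": [0,0,0],"jaw": 8},{"linear": [1.6,0,0],"dr": [0,0,0],"jaw": 8},{"linear": [2.0,0,0],"dr": [0,0,0],"jaw": 8},{"linear": [2.4,0,0],"dr": [0,0,0],"jaw": 8},{"linear": [2.8,0,0],"dr": [0,0,0],"jaw": 8}]}}

```text
clock: 22.65
eef_pos: [528.5, 96.4, 114.8]
orientation: [-2.397, 2.029, -0.002]
force: [1.6, 4.8, -5.2]
grip_width: 0.155
```

```bash
python3 pin.py
```

```text
22.65 Y 142.8 pos [528.5  96.4 114.8] Ftool [-4.5 -2.4  5.2] x [ 0.165 -0.986  0.   ] 13.149690437670218 [('scene', 90, array([194.7, 204.9, 206.9])), ('top', 90, array([197.1, 205.1, 205.7]))]
```

Emit:
{"api": "apply_moves", "payload": {"increments": [{"linear": [0.4,0,0],"dr": [0,0,0],"jaw": 8},{"linear": [0.8,0,0],"dr": [0,0,0],"jaw": 8},{"linear": [1.2,0,0],"dr": [0,0,0],"jaw": 8},{"linear": [1.6,0,0],"dr": [0,0,0],"jaw": 8},{"linear": [2.0,0,0],"dr": [0,0,0],"jaw": 8},{"linear": [2.4,0,0],"dr": [0,0,0],"jaw": 8},{"linear": [2.8,0,0],"dr": [0,0,0],"jaw": 8}]}}

```text
clock: 23.45
eef_pos: [529.0, 93.6, 114.8]
orientation: [-2.397, 2.029, -0.002]
force: [1.6, 3.3, -4.5]
grip_width: 0.156
```

Emit:
{"api": "apply_moves", "payload": {"increments": [{"linear": [0.4,0,0],"dr": [0,0,0],"jaw": 8},{"linear": [0.8,0,0],"dr": [0,0,0],"jaw": 8},{"linear": [1.2,0,0],"dr": [0,0,0],"jaw": 8},{"linear": [1.6,0,0],"dr": [0,0,0],"jaw": 8},{"linear": [2.0,0,0],"dr": [0,0,0],"jaw": 8},{"linear": [2.4,0,0],"dr": [0,0,0],"jaw": 8}]}}

```text
clock: 24.05
eef_pos: [529.4, 91.2, 114.8]
orientation: [-2.397, 2.029, -0.002]
force: [1.6, 4.1, -5.5]
grip_width: 0.158
```

```bash
python3 pin.py
```

```text
24.05 Y 137.5 pos [529.4  91.2 114.8] Ftool [-3.8 -2.2  5.6] x [ 0.165 -0.986  0.   ] 13.404498828733992 [('scene', 110, array([184.4, 194.6, 196.1])), ('top', 115, array([185.8, 195.6, 197.4]))]
```

Both cameras show the pin top at about 195 instead of 205. The pin has dropped 10 mm onto its balls, at slide of about 85–87 mm, and there was no force spike. I'll let go of the tab and rise.

Emit:
{"api": "apply_moves", "payload": {"increments": [{"linear": [0,0,0],"dr": [0,0,0],"jaw": 16},{"linear": [0,0,0],"dr": [0,0,0],"jaw": 22},{"linear": [0,0,0],"dr": [0,0,0],"jaw": 40},{"linear": [0,0,0],"dr": [0,0,0],"jaw": 50},{"linear": [0,0,0],"dr": [0,0,0],"jaw": 50},{"linear": [0,0,-30],"dr": [0,0,0],"jaw": 50},{"linear": [0,0,-70],"dr": [0,0,0],"jaw": 50},{"linear": [0,0,-115],"dr": [0,0,0],"jaw": 30},{"linear": [0,0,-150],"dr": [0,0,0],"jaw": 15},{"linear": [0,0,-165],"dr": [0,0,0],"jaw": 0},{"linear": [0,0,-165],"dr": [0,0,0],"jaw": 0},{"linear": [0,0,-165],"dr": [0,0,0],"jaw": 0}]}}

```text
clock: 25.35
eef_pos: [528.9, 90.9, 279.0]
orientation: [-2.397, 2.03, -0.001]
force: [-0.0, -0.7, -0.7]
grip_width: 0.004
```

```bash
python3 pin.py
python3 - <<'E'
from h import *
im,d,c=load('top')
P=cloud(d,c);r=np.hypot(P[...,0]-552,P[...,1]+44.4); m=(r<25)&(P[...,2]>190)&(P[...,2]<202); print('button top cam',m.sum(),P[m].mean(0))
print(tool([553,-44,260]))
E
```

```text
25.35 Y 137.3 pos [528.9  90.9 279. ] Ftool [0.7 0.2 0.7] x [ 0.165 -0.986  0.001] 0.35262839126194334 [('scene', 109, array([184.9, 194.3, 196.3])), ('top', 113, array([185.5, 195.1, 196.6]))]
button top cam 31 [549.89519843 -45.42484461 194.06974403]
[137.12830625  -1.7674861   18.41931406]
```

Emit:
{"api": "apply_moves", "payload": {"increments": [{"linear": [137,-1.5,8],"dr": [0,0,0],"jaw": 0},{"linear": [137,-1.5,14],"dr": [0,0,0],"jaw": 0},{"linear": [137,-1.5,20],"dr": [0,0,0],"jaw": 0},{"linear": [137,-1.5,30],"dr": [0,0,0],"jaw": 0},{"linear": [137,-1.5,40],"dr": [0,0,0],"jaw": 0},{"linear": [137,-1.5,45],"dr": [0,0,0],"jaw": 0},{"linear": [137,-1.5,45],"dr": [0,0,0],"jaw": 0}]}}

```text
clock: 26.15
eef_pos: [552.2, -42.7, 232.6]
orientation: [2.399, -2.027, -0.003]
force: [-0.2, -0.2, 0.3]
grip_width: 0.001
```

```bash
python3 - <<'E'
from h import *
s=telemetry.observe(); im,d,c=shot('wrist')
e=np.array(s['eef_pos']); A=R.from_rotvec(s['orientation']).as_matrix()[:,2]
x0,y0,w,h=196,220,130,100
print('button est',[(np.array(proj(c,[552.3,-44,195]))-[x0,y0])*5], 'tip',(np.array(proj(c,e+8*A))-[x0,y0])*5)
cv2.imwrite('pics/w6.png',cv2.resize(im[y0:y0+h,x0:x0+w,::-1],None,fx=5,fy=5,interpolation=cv2.INTER_CUBIC))
E
python3 st.py 552.3 -44 205
```

```text
button est [array([310.51407892,  18.57551631])] tip [302.49254974 123.60877747]
26.2 [552.57 -42.83 233.28] z [-0.0011  0.     -1.    ] x [ 0.167 -0.986 -0.   ] F [-0.1 -0.5  0.5] [ 0.05 -0.01  0.07] -0.05189900431271015
shift [ 1.12  0.43 28.28]
```

View pics/w6.png

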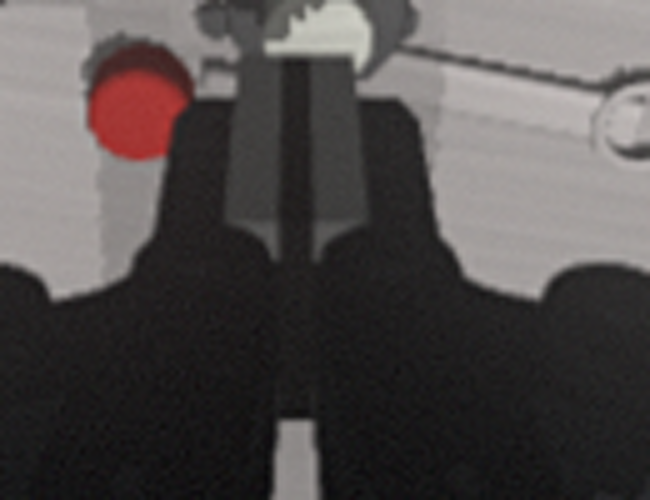

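The button shows as a bright disc about 265–373 wide, centred near (319,35), just ahead of the shut fingertips. I'll aim at about (551.5,-45).

Emit:
{"api": "apply_moves", "payload": {"increments": [{"linear": [2,1.4,10],"dr": [0,0,0],"jaw": 0},{"linear": [2,1.4,20],"dr": [0,0,0],"jaw": 0},{"linear": [2,1.4,26],"dr": [0,0,0],"jaw": 0},{"linear": [2,1.4,28],"dr": [0,0,0],"jaw": 0},{"linear": [2,1.4,29],"dr": [0,0,0],"jaw": 0},{"linear": [2,1.4,30],"dr": [0,0,0],"jaw": 0},{"linear": [2,1.4,31],"dr": [0,0,0],"jaw": 0},{"linear": [2,1.4,32],"dr": [0,0,0],"jaw": 0},{"linear": [2,1.4,32],"dr": [0,0,0],"jaw": 0}]}}

```text
clock: 27.1
eef_pos: [552.0, -45.0, 201.7]
orientation: [-2.399, 2.028, -0.0]
force: [0.1, 0.1, 6.4]
grip_width: -0.005
```

```bash
python3 st.py 551.5 -45 150
```

```text
27.1 [551.95 -44.99 201.74] z [ 1.e-04 -0.e+00 -1.e+00] x [ 0.167 -0.986  0.   ] F [0.1 0.1 6.4] [ 0.03 -0.03  0.04] -0.400271119385708
shift [-0.07  0.45 51.74]
```

Emit:
{"api": "apply_moves", "payload": {"increments": [{"linear": [0,0,1],"dr": [0,0,0],"jaw": 0},{"linear": [0,0,2],"dr": [0,0,0],"jaw": 0},{"linear": [0,0,3],"dr": [0,0,0],"jaw": 0},{"linear": [0,0,4],"dr": [0,0,0],"jaw": 0},{"linear": [0,0,5],"dr": [0,0,0],"jaw": 0},{"linear": [0,0,6],"dr": [0,0,0],"jaw": 0},{"linear": [0,0,7],"dr": [0,0,0],"jaw": 0}]}}

```text
clock: 27.8
eef_pos: [551.8, -45.0, 194.6]
orientation: [2.399, -2.028, 0.0]
force: [0.4, -0.5, 1.2]
grip_width: 0.001
```

```bash
python3 st.py 551.5 -45 150
```

```text
27.8 [551.85 -45.04 194.62] z [-1.e-04 -1.e-04 -1.e+00] x [ 0.167 -0.986  0.   ] F [ 0.4 -0.5  1.2] [-0.02 -0.03  0.02] 0.05729918974637252
shift [-0.1   0.33 44.62]
```

Emit:
{"api": "apply_moves", "payload": {"increments": [{"linear": [0,0,1],"dr": [0,0,0],"jaw": 0},{"linear": [0,0,2],"dr": [0,0,0],"jaw": 0},{"linear": [0,0,3],"dr": [0,0,0],"jaw": 0},{"linear": [0,0,4],"dr": [0,0,0],"jaw": 0},{"linear": [0,0,5],"dr": [0,0,0],"jaw": 0},{"linear": [0,0,6],"dr": [0,0,0],"jaw": 0}]}}

```text
clock: 28.4
eef_pos: [551.9, -45.0, 188.6]
orientation: [2.399, -2.028, 0.0]
force: [0.5, 0.5, -0.2]
grip_width: -0.004
```

```bash
python3 st.py 551.5 -45 150
```

```text
28.4 [551.89 -45.02 188.57] z [ 0.e+00 -1.e-04 -1.e+00] x [ 0.167 -0.986  0.   ] F [ 0.5  0.5 -0.2] [-0.02  0.03  0.03] -0.33018899055085565
shift [-0.08  0.38 38.57]
```

Run:
```python
from h import *
im,d,c=shot('scene'); i3,d3,c3=shot('top'); P=cloud(d,c)
q=np.array(proj(c,[552,-44.4,140])).astype(int); print(q)
e=cv2.resize(im[q[1]-45:q[1]+30,q[0]-45:q[0]+45,::-1],None,fx=7,fy=7,interpolation=cv2.INTER_CUBIC)
cv2.imwrite('pics/c7.png',e)
for z in (100,120,140,150,160,180): print(z,(np.array(proj(c,[552,-44.4,z]))-q+45)*7)
```

```text
[253 169]
100 [320.94777553 386.67660043]
120 [320.77798349 353.40807987]
140 [320.60411431 319.34069724]
150 [320.51560462 301.99838646]
160 [320.42601935 284.44532882]
180 [320.24354266 248.69141778]
```

View pics/c7.png

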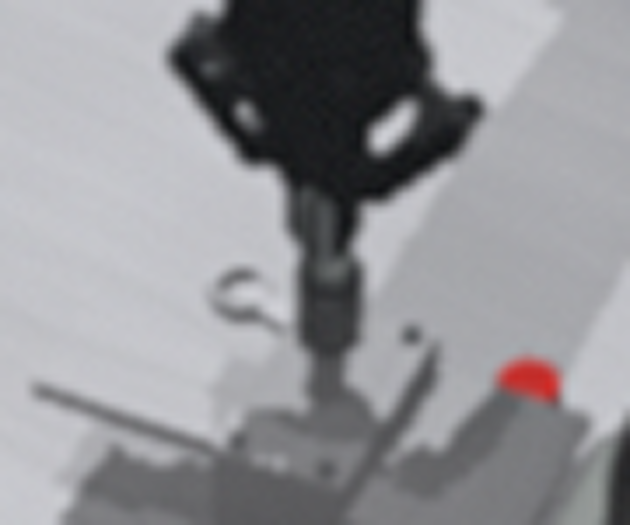

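The pin is still upright under the fingers, its shoulder about 25 mm above the bracket. It slid ahead under its own weight once the balls went in. I'll follow it down gently.

Emit:
{"api": "apply_moves", "payload": {"increments": [{"linear": [0,0,1.5],"dr": [0,0,0],"jaw": 0},{"linear": [0,0,3],"dr": [0,0,0],"jaw": 0},{"linear": [0,0,4.5],"dr": [0,0,0],"jaw": 0},{"linear": [0,0,6],"dr": [0,0,0],"jaw": 0},{"linear": [0,0,7],"dr": [0,0,0],"jaw": 0},{"linear": [0,0,8],"dr": [0,0,0],"jaw": 0},{"linear": [0,0,9],"dr": [0,0,0],"jaw": 0}]}}

```text
clock: 29.2
eef_pos: [551.8, -45.0, 179.4]
orientation: [2.399, -2.028, -0.0]
force: [-0.9, 0.2, 1.7]
grip_width: 0.001
```

```bash
python3 st.py 551.5 -45 150
```

```text
29.2 [551.82 -45.04 179.44] z [-2.e-04 -1.e-04 -1.e+00] x [ 0.167 -0.986  0.   ] F [-0.9  0.2  1.7] [0.05 0.04 0.04] 0.052757995840272395
shift [-0.09  0.31 29.44]
```

Emit:
{"api": "apply_moves", "payload": {"increments": [{"linear": [0,0,1],"dr": [0,0,0],"jaw": 0},{"linear": [0,0,2],"dr": [0,0,0],"jaw": 0},{"linear": [0,0,3],"dr": [0,0,0],"jaw": 0},{"linear": [0,0,4],"dr": [0,0,0],"jaw": 0},{"linear": [0,0,5],"dr": [0,0,0],"jaw": 0},{"linear": [0,0,6],"dr": [0,0,0],"jaw": 0}]}}

```text
clock: 29.8
eef_pos: [551.8, -45.0, 173.4]
orientation: [2.399, -2.028, -0.0]
force: [-0.3, -0.0, 2.3]
grip_width: 0.001
```

```bash
python3 st.py 551.5 -45 150
```

```text
29.8 [551.82 -45.05 173.37] z [-2.e-04 -1.e-04 -1.e+00] x [ 0.167 -0.986  0.   ] F [-0.3 -0.   2.3] [0.   0.05 0.01] 0.0731624083099344
shift [-0.1   0.31 23.37]
```

Emit:
{"api": "apply_moves", "payload": {"increments": [{"linear": [0,0,1],"dr": [0,0,0],"jaw": 0},{"linear": [0,0,2],"dr": [0,0,0],"jaw": 0},{"linear": [0,0,3],"dr": [0,0,0],"jaw": 0},{"linear": [0,0,4],"dr": [0,0,0],"jaw": 0},{"linear": [0,0,5],"dr": [0,0,0],"jaw": 0},{"linear": [0,0,6],"dr": [0,0,0],"jaw": 0}]}}

```text
clock: 30.4
eef_pos: [551.7, -45.0, 167.1]
orientation: [2.399, -2.028, -0.001]
force: [0.2, -0.4, -0.0]
grip_width: -0.003
```

```bash
python3 st.py 551.5 -45 150
```

```text
30.4 [551.71 -45.01 167.12] z [-5.e-04 -0.e+00 -1.e+00] x [ 0.167 -0.986 -0.   ] F [ 0.2 -0.4 -0. ] [ 0.01 -0.02  0.02] -0.27887763762921164
shift [-0.04  0.19 17.12]
```

Emit:
{"api": "apply_moves", "payload": {"increments": [{"linear": [0,0,1],"dr": [0,0,0],"jaw": 0},{"linear": [0,0,2],"dr": [0,0,0],"jaw": 0},{"linear": [0,0,3],"dr": [0,0,0],"jaw": 0},{"linear": [0,0,4],"dr": [0,0,0],"jaw": 0},{"linear": [0,0,5],"dr": [0,0,0],"jaw": 0},{"linear": [0,0,6],"dr": [0,0,0],"jaw": 0},{"linear": [0,0,7],"dr": [0,0,0],"jaw": 0},{"linear": [0,0,8],"dr": [0,0,0],"jaw": 0}]}}

```text
clock: 31.2
eef_pos: [551.7, -45.1, 159.1]
orientation: [2.399, -2.028, -0.0]
force: [1.3, -0.1, 1.6]
grip_width: 0.001
```

```bash
python3 st.py 551.5 -45 150; python3 pin.py | tail -c 160
python3 - <<'E'
from h import *
im,d,c=shot('scene'); q=[253,169]
cv2.imwrite('pics/c8.png',cv2.resize(im[q[1]-35:q[1]+30,q[0]-45:q[0]+45,::-1],None,fx=7,fy=7,interpolation=cv2.INTER_CUBIC))
E
```

```text
31.2 [551.74 -45.06 159.1 ] z [-3.e-04 -1.e-04 -1.e+00] x [ 0.167 -0.986 -0.   ] F [ 1.3 -0.1  1.6] [-0.11 -0.17 -0.01] 0.12298758162331855
shift [-0.1   0.23  9.1 ]
.6 pos [551.7 -45.1 159.1] Ftool [ 0.3 -1.2 -1.6] x [ 0.167 -0.986 -0.   ] 0.12298758162331855 [('scene', 132, array([194.6, 221.8, 235.5])), ('top', 0, None)]
```

Emit:
{"api": "apply_moves", "payload": {"increments": [{"linear": [0,0,1],"dr": [0,0,0],"jaw": 0},{"linear": [0,0,2],"dr": [0,0,0],"jaw": 0},{"linear": [0,0,3],"dr": [0,0,0],"jaw": 0},{"linear": [0,0,4],"dr": [0,0,0],"jaw": 0}]}}

```text
clock: 31.75
eef_pos: [551.8, -45.1, 155.1]
orientation: [2.399, -2.028, -0.0]
force: [0.5, -1.1, 4.9]
grip_width: -0.001
```

Emit:
{"api": "apply_moves", "payload": {"increments": [{"linear": [0,0,1],"dr": [0,0,0],"jaw": 0},{"linear": [0,0,2],"dr": [0,0,0],"jaw": 0}]}}

```text
clock: 31.95
eef_pos: [552.0, -45.2, 153.3]
orientation: [2.399, -2.028, 0.0]
force: [0.8, -1.8, 7.0]
grip_width: -0.001
```

```bash
python3 st.py 551.5 -45 150
```

```text
31.95 [551.96 -45.17 153.28] z [ 1.e-04 -3.e-04 -1.e+00] x [ 0.166 -0.986  0.   ] F [ 0.8 -1.8  7. ] [-0.33  0.02  0.03] -0.07473977814145
shift [-0.25  0.42  3.28]
```

Emit:
{"api": "apply_moves", "payload": {"increments": [{"linear": [0,0,0.8],"dr": [0,0,0],"jaw": 0},{"linear": [0,0,1.6],"dr": [0,0,0],"jaw": 0},{"linear": [0,0,2.4],"dr": [0,0,0],"jaw": 0},{"linear": [0,0,2.4],"dr": [0,0,0],"jaw": 0}]}}

```text
clock: 32.35
eef_pos: [552.3, -45.4, 151.3]
orientation: [-2.399, 2.028, -0.002]
force: [0.1, -3.0, 8.9]
grip_width: -0.002
```

Emit:
{"api": "apply_moves", "payload": {"increments": [{"linear": [0,0,0.5],"dr": [0,0,0],"jaw": 0},{"linear": [0,0,1],"dr": [0,0,0],"jaw": 0},{"linear": [0,0,1],"dr": [0,0,0],"jaw": 0}]}}

```text
clock: 32.65
eef_pos: [552.8, -45.9, 151.1]
orientation: [-2.398, 2.029, -0.004]
force: [-2.2, -3.8, 15.0]
grip_width: 0.0
```

```bash
python3 st.py
```

```text
32.65 [552.81 -45.86 151.07] z [ 0.0021 -0.0016 -1.    ] x [ 0.166 -0.986  0.002] F [-2.2 -3.8 15. ] [-0.75  0.47  0.04] 0.042011031816879756
```

It bottomed out at TCP z 151.1, where "home with button down" was predicted, at 15 N. I'll withdraw so the balls lock, then check.

Emit:
{"api": "apply_moves", "payload": {"increments": [{"linear": [0,0,-3],"dr": [0,0,0],"jaw": 0},{"linear": [0,0,-8],"dr": [0,0,0],"jaw": 0},{"linear": [0,0,-20],"dr": [0,0,0],"jaw": 0},{"linear": [0,0,-50],"dr": [0,0,0],"jaw": 0},{"linear": [0,0,-100],"dr": [0,0,0],"jaw": 0},{"linear": [-150,0,-150],"dr": [0,0,0],"jaw": 0},{"linear": [-150,0,-150],"dr": [0,0,0],"jaw": 0},{"linear": [-150,0,-150],"dr": [0,0,0],"jaw": 0},{"linear": [-150,0,-150],"dr": [0,0,0],"jaw": 0},{"linear": [-150,0,-150],"dr": [0,0,0],"jaw": 0}]}}

```text
clock: 33.65
eef_pos: [527.3, 104.0, 301.7]
orientation: [-2.401, 2.024, -0.005]
force: [-0.2, 0.0, -0.3]
grip_width: 0.001
```

```bash
python3 - <<'E'
from h import *
q=[253,169]
for n in('scene','top'):
    im,d,c=shot(n); P=cloud(d,c); r=np.hypot(P[...,0]-551,P[...,1]+45); m=(r<18)&(P[...,2]>110)&(P[...,2]<240)
    print(n,m.sum(),np.percentile(P[m][:,2],[50,90,97]).round(1))
    if n=='scene': a=cv2.resize(im[140:215,215:345,::-1],None,fx=5,fy=5,interpolation=cv2.INTER_CUBIC)
cv2.imwrite('pics/c9.png',a)
t=np.radians(9.65); y=np.array([-np.sin(t),np.cos(t)]); x=np.array([np.cos(t),np.sin(t)]); X=(P[...,:2]-[552,-44.4])@x; Y=(P[...,:2]-[552,-44.4])@y
m=(abs(X)<40)&(Y>100)&(Y<240)&(P[...,2]>126)&(P[...,2]<142); print('tab Y',m.sum(),np.percentile(Y[m],[5,50,95]))
E
python3 st.py
```

```text
scene 120 [137.  149.  150.5]
top 111 [140.1 149.4 150.2]
33.75 [527.65 101.11 300.48] z [ 0.0015 -0.0021 -1.    ] x [ 0.165 -0.986  0.002] F [-0.4 -0.7 -0.9] [-0.1   0.01 -0.  ] 0.15934159025413666Traceback (most recent call last):
  File "<stdin>", line 9, in <module>
    return _quantile_unchecked(
        a, q, axis, out, overwrite_input, method, keepdims, weights)
    return _ureduce(a,
                    func=_quantile_ureduce_func,
    ...<5 lines>...
                    overwrite_input=overwrite_input,
                    method=method)
    r = func(a, **kwargs)
    result = _quantile(arr,
                       quantiles=q,
    ...<2 lines>...
                       out=out,
                       weights=wgt)
    slices_having_nans = np.isnan(arr[-1, ...])
                                  ~~~^^^^^^^^^
IndexError: index -1 is out of bounds for axis 0 with size 0
```

View pics/c9.png

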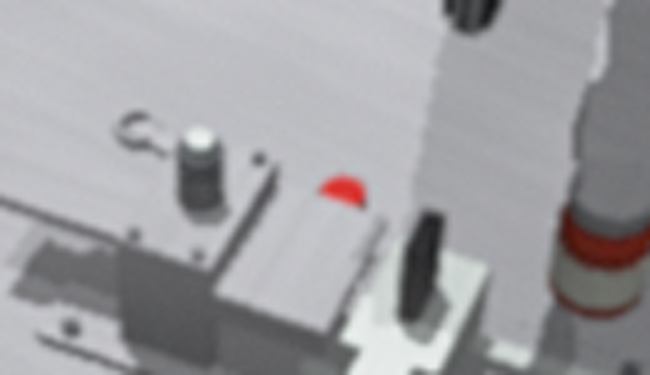

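The pin's grip sits on the bracket at (200,175) with the button out. The button top reads 149–150 mm against 149 expected, so the pin is home and locked. I'm handing in.

```bash
python3 -c "
from rig import order; print(order.hand_in())"
```

```text
the job is handed in; nothing more can be done
None
```

The stop is pinned to its bracket with the smallest pin, the one from the parking block, and I handed the job in at about 34 s. I did not tug the pin to prove the lock; that rests on its height and the button being out.

- **Standing the pin:** I stood it in the bracket hole and its tip touched the tongue at the expected height, at about 9 N.
- **Sliding the stop:** I moved the tab in steps of about 0.4 mm at about 5 N. The pin dropped 10 mm at a slide of about 85–87 mm, and both cameras showed it. I stopped there and did not push on to feel the stop catch on the pin.
- **Pushing home:** I pressed the button with shut fingertips. The pin slid ahead under its own weight for part of the way, with almost no force on the fingers. It reached home at 15 N, at the height predicted for home with the button down.

**Last checks:** both cameras put the button top at 149–150 mm, against 149 expected for home with the button out. The last picture shows the grip on the bracket, with the robot clear.

**Not confirmed:** a final numeric check of the tab's position found no depth points (the arm was probably in the camera's way). The tab still looked in place in the picture. I touched none of the bystanders, but I did not measure them again at the end. The jar, spanner and loose cap were in place in the last pictures, but the bottles were out of that last view.

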